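Put the opened water heater under test

TASK

Put the opened water heater under test: press the red reset button on its thermostat all the way in and let it come out again, next push the marked end (white bar) of the black supply rocker fully down to switch it on, then press the green test button all the way in and keep it there: the program finishes while still holding the green button down. Do not press the blue button, and leave the button stations and all the loose things on the bench where they are; nothing is to be picked up.

Things in the scene. Friction and masses are not known exactly. Their poses are not given: they have to be found in the camera images.
- heater: opened water heater, fixed: white half shell 220 x 360 x 45 mm (long along y) with a steel tank along y, 144 mm in diameter, y -20 to +170 mm, top 168 mm above the bench; origin: centre of the shell's underside. Black thermostat 110 x 60 mm, top 96 mm above the bench, centred 105 mm to -y; on it a grey dial (-x side, leave it) and the red reset button (+x side)
- reset_top (a point): centre of the top face of the heater's red overheat reset button: 24 mm across, in a grey collar 40 mm across; top face 118 mm above the bench when out, 10 mm proud of the collar
- reset (a joint): heater's red reset button, a round push button: 0 = fully out, 0.006 m = fully in (end stop); spring return, about 1.5 N at first and 5 N at the stop; pressed straight down
- supply_station: supply switch, a grey box 105 x 85 x 40 mm fixed to the bench, with a white frame and a black rocker on its top; origin at the centre of its underside, x along the rocker towards its 'on' end
- supply_on_end (a point): point on the top face of the black rocker at its 'on' end (marked by a white bar across it), 30 mm from the rocker's pivot, on its centre line; about 66 mm above the bench when off and 56 mm when on. The rocker is 76 mm long, 36 mm wide and pivots about its middle, 56 mm above the bench
- supply (a joint): angle of the supply rocker: 0 to 0.05 = off ('on' end up), 0.32 rad = fully on ('on' end down, end stop). Stays where it is left; the 'on' end needs about 2 to 3 N downwards
- test_station: push-button station, a loose grey box 90 x 90 mm, 40 mm high on rubber feet, about 0.7 kg, with a round green push button in a black collar (52 mm across, 12 mm high) on the middle of its top; origin at the centre of its underside
- test_top (a point): centre of the top face of the green test button: 36 mm across; 62 mm above the bench when out, 10 mm proud of its collar
- test (a joint): green test button, a round push button: 0 = fully out, 0.006 m = fully in (end stop); spring return, about 1.5 N at first and 5 N at the stop; pressed straight down
- spare_station: push-button station, a loose grey box 90 x 90 mm, 40 mm high on rubber feet, about 0.7 kg, with a round blue push button in a black collar (52 mm across, 12 mm high) on the middle of its top; origin at the centre of its underside; not part of this job
- spare (a joint): blue button, not to be pressed: 0 = out, 0.006 m = fully in
- valve: bystander: brass pipe fitting, stepped round, 34 mm across and 52 mm tall, standing upright; origin at the centre of its underside
- meter: bystander: beige hand-held multimeter with black face, 150 x 75 x 34 mm, lying flat; origin at the centre of its underside
- screwdriver: bystander: screwdriver lying down, 200 mm long; origin on its long axis, on the underside
- wrench: bystander: steel open-end wrench lying down, 170 mm long; origin on its long axis, on the underside
- terminals: bystander: white ceramic terminal strip, 90 x 20 x 18 mm, lying flat; origin at the centre of its underside
- tape: bystander: yellow roll of tape lying flat, 90 mm outside, 64 mm inside diameter, 19 mm tall; origin at the centre of its underside
- thermostat: bystander: spare black round thermostat, 56 mm across, 30 mm tall, with a brass lug; origin at the centre of its underside

How it is judged (in metres and radians):
On the way, in this order (a step that is already met when the one before it is completed fails the run):
1. the red reset button is pressed in (value of joint reset above 0.0045 m and value of joint supply below 0.12 rad), for 0.05 s.
2. the red reset button has come out again (value of joint reset below 0.0015 m and value of joint supply below 0.12 rad), for 0.05 s.
3. the supply rocker is switched fully on (value of joint supply above 0.26 rad), for 0.1 s.
4. the green test button is pressed in with the supply on (value of joint test above 0.0045 m and value of joint supply above 0.26 rad), for 0.2 s.
At the end, for the whole second after the job is handed in: The fingers hold the green test button in (at least 4.5 of 6 mm, pushing with over 1 N), the supply rocker is on (over 0.26 of 0.32 rad), the red reset and blue buttons are out (within 1.5 mm) (all of step 4 and contact force between the fingers and test_station above 1 N and value of joint each of reset, spare below 0.0015 m); the arm keeps its last pose, push and grip.
It fails at once if the green test button was pressed before the supply was switched on (value of joint test above 0.003 m and value of joint supply below 0.24 rad).
It fails at once if the blue button was pressed (value of joint spare above 0.003 m).
It fails at once if the green button's station was pushed away (over 25 mm), lifted or tipped (distance of test_station from where it was at the start of the episode above 0.025 m or height (world z) of test_station above 0.012 m or angle between test_station's own z axis and vertical above 0.2 rad).
It fails at once if the blue button's station was pushed away (over 25 mm), lifted or tipped (distance of spare_station from where it was at the start of the episode above 0.025 m or height (world z) of spare_station above 0.012 m or angle between spare_station's own z axis and vertical above 0.2 rad).
It fails at once if a bystander was moved by more than 30 mm, lifted or carried (distance of any of valve, meter, screwdriver, wrench, terminals, tape, thermostat from where it was at the start of the episode above 0.03 m).
It also fails if it takes over 48 s, if anything falls off the work surface, if the arm or the gripper's body presses on something with over 40 N, if the wrist force passes 120 N, or if a joint passes its speed limit or range.

ROBOT

A 6-joint arm with a two-finger parallel gripper is mounted at the origin on the work surface. World frame = base frame: x ahead of the robot, y to its left, z up, the work surface at z = 0. Lengths are in mm, angles in rad, forces in N, time in s.
With the tool pointing down it reaches from about 300 to 775 mm from the base axis. Payload 14.6 kg.
Tool frame: the origin (TCP) lies at the very end of the fingers, on their centre line; the grasp point (between the pads) lies 19 mm behind it; y points along the fingers, z is the direction in which the jaws open and shut, and the axes are right-handed (so a half turn about y gives the same grasp; the last joint's range is limited). The gripper opens to 94 mm and grips with 3 to 60 N. Pads are 16 mm wide; open, the fingers measure 119 mm over their backs; the gripper's body (75 mm by 177 mm) begins 78 mm behind the grasp point.
Start: joints at [-1.219, 0.3, 1.521, -0, 1.321, -0.067], TCP at [223.658, -502.46, 205.446] pointing down, gripper open.
Joint ranges: [-3.03, 3.03], [-0.79, 2.21], [0.23, 2.52], [-1.04, 4.18], [0, 3.07], [-2.55, 2.55]. Speed limits (rad/s): [2.22, 2.22, 2.57, 3.14, 3.14, 3.14].

INTERFACE

Orientations are given as [roll, pitch, yaw] about the fixed x, y, z axes, in that order (R = Rz(yaw) Ry(pitch) Rx(roll)).
In Python, from cell import monitor, optics, manip gives the robot as it stands.
- The arm moves only by the shell command python3 -m creep 'ROWS' [FORCE]. ROWS is JSON, a list of rows, each an object of numbers: "tx", "ty", "tz": the shift along the tool's x, y, z scaled (see below); "turn": the turn about the tool's y scaled (see below); "fingers": the finger opening in mm, from 0 to 94. In form: [{"tx": .., "ty": .., "tz": .., "turn": .., "fingers": ..}, ...]. A call has 1 to 20 rows; each row is the pose to reach, as a shift and turn from the pose measured when the call began, along the tool's axes at that moment, turning the shorter way round; what a row does not reach only later rows make up. The controller multiplies each number of a shift by 200 mm and each number of a turn by pi rad. A row lasts 1/10 s, in which the tool goes at most 50 mm and 8.59 degrees, less where a joint would pass 70% of its speed; a pose out of reach is approached as far as the arm can. A call with a number of a shift or a turn outside -1 to 1 is refused whole. A call with a gripper value outside its range is refused whole. The fingers move at their own pace and stop on an object; FORCE is the grip in N (left out, the last holds). Time passes only in rows, so rows that repeat a pose let the fingers close. It gives the time, the measured TCP pose, the force and the opening at its end, in the units of the state.
- monitor.read_state(): the state, without advancing time (a new reading comes with each control period).
- optics.camera(name): name is "side" or "top"; returns a dict with "frame" (400x640x3 uint8, red, green, blue), "range_z" (400x640 float32, mm along the optical axis (not along the pixel's ray), 0 where there is no reading), "fx", "fy", "cx", "cy" (pixels), "distortion" ([k1, k2, p1, p2, k3] as OpenCV has them; the pictures are not rectified), "R" (3x3) and "t" (3): a world point X has camera coordinates R X + t. Camera axes: x right, y down, z forward; pixel columns grow to the right and rows downward; lengths in mm; the calibration is good to about 2 mm. A picture is of the moment at which its call begins.
- manip.sign_off(): hands the job in, once; it reports no verdict.
The state is a dict: "clock": time; "joints": joint angles; "qd": joint speeds; "effort": joint torques, N m; "eef_pos": TCP position; "eef_rot": TCP orientation; "wrist_force": force on the tool from outside, world axes, zero at the start; "moment": the same for the moment, N m; "finger_gap": finger opening in mm.
Only numpy, scipy, OpenCV 4.12 (cv2) and the standard library are available. Lean on these libraries where they do the work, as an engineer would, in place of code of your own. Each camera call takes 0.05 s, during which the arm holds its last target.

## Working session

There is one attempt and no reset: what is moved stays moved. The work goes in short steps, Python scripts to look and compute and a shell command to move; the robot and the scene stay as the last step left them, time stands still between calls to the robot, and variables do not carry over. Pictures are saved under pics/ and viewed, and the job is handed in when it is done.

```bash
ls; mkdir -p pics; python3 - <<'E'
from cell import monitor, optics
import cv2,numpy as np
s=monitor.read_state()
for k,v in s.items(): print(k,v)
for n in("top","side"):
    c=optics.camera(n); cv2.imwrite(f"pics/{n}0.png",c["frame"][:,:,::-1]); np.savez(f"pics/{n}0.npz",**{k:np.array(v) for k,v in c.items()})
    print(n,c["fx"],c["cx"],c["distortion"],np.round(c["R"],3).tolist(),np.round(c["t"],1))
E
```

```text
pics
clock 0.0
joints [-1.21862859e+00  3.00410964e-01  1.52155888e+00 -7.88594940e-06
  1.32072911e+00 -6.65797456e-02]
qd [ 3.73353980e-05  1.63964328e-04  1.74534845e-03 -3.98623164e-04
  8.37106009e-04  6.82098829e-04]
effort [-1.19577420e-03 -5.31810594e+01 -3.52735627e+01  7.07741152e-02
  2.43823574e-02 -9.77616469e-05]
eef_pos [ 223.55448801 -502.23153922  204.9287181 ]
eef_rot [-1.57190068e+00  6.59808531e-05 -2.72284325e+00]
wrist_force [-0.7802873   0.06723531 -0.48530803]
moment [-0.00382667  0.00596427 -0.0012629 ]
finger_gap 93.6200067405745
top 391.387096607363 314.1911727594809 [-0.05950708  0.          0.          0.          0.        ] [[0.013, -1.0, 0.014], [-0.996, -0.014, -0.091], [0.091, -0.012, -0.996]] [ -65.1  578.1 1148.8]
side 412.2680132211847 316.72269481017236 [-0.05102447  0.          0.          0.          0.        ] [[-0.997, -0.071, 0.009], [-0.048, 0.581, -0.813], [0.053, -0.811, -0.582]] [575.1 121.  980.5]
```

View pics/top0.png

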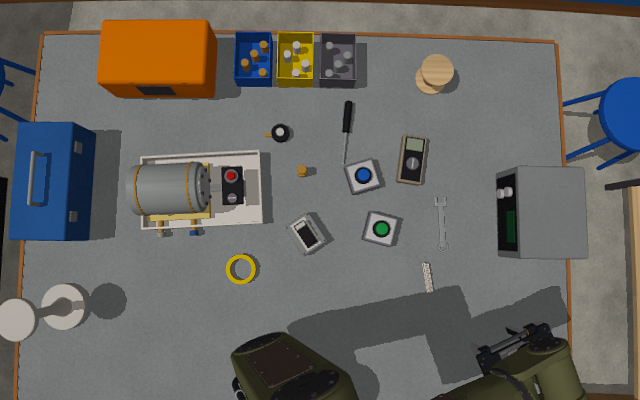

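View pics/side0.png

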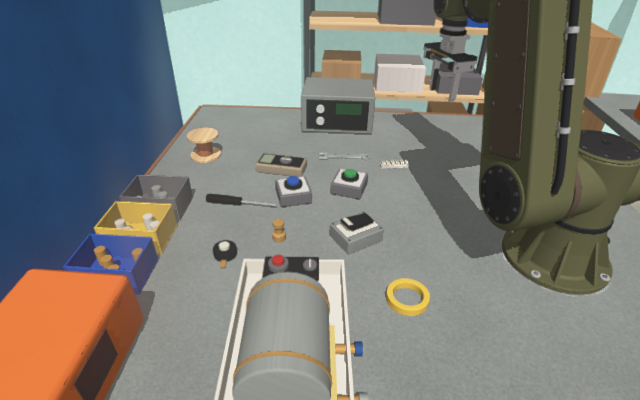

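Top view: red at about (231,176), green at (381,229), blue at (363,175) and the supply rocker at (307,233). The heater is on the left. Next I'll measure these points.

```bash
cat > h.py <<'E'
import numpy as np,cv2
from scipy.spatial.transform import Rotation as Ro
def cam(c):
    K=np.array([[c["fx"],0,c["cx"]],[0,c["fy"],c["cy"]],[0,0,1]],float); return K,np.array(c["distortion"]),np.array(c["R"]),np.array(c["t"])
def ray(c,uv):
    K,d,R,t=cam(c); p=cv2.undistortPoints(np.array([[uv]],float),K,d)[0,0]
    return -R.T@t, R.T@np.array([p[0],p[1],1])
def plane(c,uv,z):
    o,d=ray(c,uv); return o+d*(z-o[2])/d[2]
def tri(c1,u1,c2,u2):
    (a,d),(b,e)=ray(c1,u1),ray(c2,u2); s=np.linalg.lstsq(np.c_[d,-e],b-a,rcond=None)[0]
    return (a+s[0]*d+b+s[1]*e)/2, np.linalg.norm(a+s[0]*d-b-s[1]*e)
E
python3 - <<'E'
from h import *
T=dict(np.load("pics/top0.npz"));S=dict(np.load("pics/side0.npz"))
def blob(c,col,roi):
    h=cv2.cvtColor(c["frame"],cv2.COLOR_RGB2HSV).astype(int);H,s,v=h[...,0],h[...,1],h[...,2]
    m={"red":((H<8)|(H>172)),"green":(H>45)&(H<90),"blue":(H>100)&(H<130)}[col]&(s>120)&(v>50)
    w=np.zeros_like(m);x0,y0,x1,y1=roi;w[y0:y1,x0:x1]=1;m&=w
    # brighter = top face
    ys,xs=np.nonzero(m);return (xs.mean(),ys.mean()),len(xs),(xs.min(),xs.max(),ys.min(),ys.max()),m
for col,z,rt,rs in(("red",118,(215,160,250,192),(260,245,300,275)),("green",62,(365,212,400,245),(335,160,365,185)),("blue",62,(350,162,378,190),(280,170,305,195))):
    a=blob(T,col,rt);b=blob(S,col,rs)
    print(col,a[:3],b[:3]);print(" top plane",plane(T,a[0],z).round(1),"side plane",plane(S,b[0],z).round(1),"tri",tri(T,a[0],S,b[0]))
for n,c,(x0,y0,x1,y1) in(("top",T,(275,200,345,265)),("side",S,(320,200,395,260))):
    cv2.imwrite(f"pics/rk_{n}.png",cv2.resize(c["frame"][y0:y1,x0:x1,::-1],None,fx=9,fy=9,interpolation=cv2.INTER_NEAREST))
E
```

```text
red ((np.float64(230.24137931034483), np.float64(175.24137931034483)), 58, (np.int64(226), np.int64(234), np.int64(171), np.int64(179))) ((np.float64(277.75471698113205), np.float64(259.811320754717)), 106, (np.int64(272), np.int64(283), np.int64(255), np.int64(265)))
 top plane [641.4 178.7 118. ] side plane [639.4 187.7 118. ] tri (array([641.69480555, 180.11059903, 110.88334053]), np.float64(1.578548511724452))
green ((np.float64(381.29457364341084), np.float64(228.3798449612403)), 129, (np.int64(375), np.int64(388), np.int64(223), np.int64(234))) ((np.float64(350.078125), np.float64(172.75)), 64, (np.int64(345), np.int64(355), np.int64(170), np.int64(176)))
 top plane [ 500.6 -253.    62. ] side plane [ 499.6 -243.7   62. ] tri (array([ 500.01470394, -254.12829855,   55.80268966]), np.float64(1.4488747882202078))
blue ((np.float64(363.0375939849624), np.float64(174.46616541353384)), 133, (np.int64(357), np.int64(369), np.int64(169), np.int64(180))) ((np.float64(292.5698924731183), np.float64(180.6451612903226)), 93, (np.int64(287), np.int64(299), np.int64(176), np.int64(185)))
 top plane [ 658.2 -199.5   62. ] side plane [ 656.9 -188.    62. ] tri (array([ 659.046449  , -200.59657494,   54.11700854]), np.float64(0.8087049071301733))
```

View pics/rk_top.png

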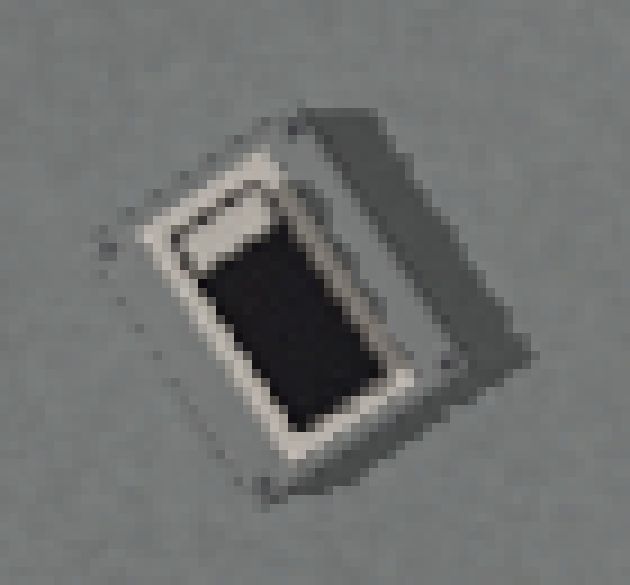

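View pics/rk_side.png

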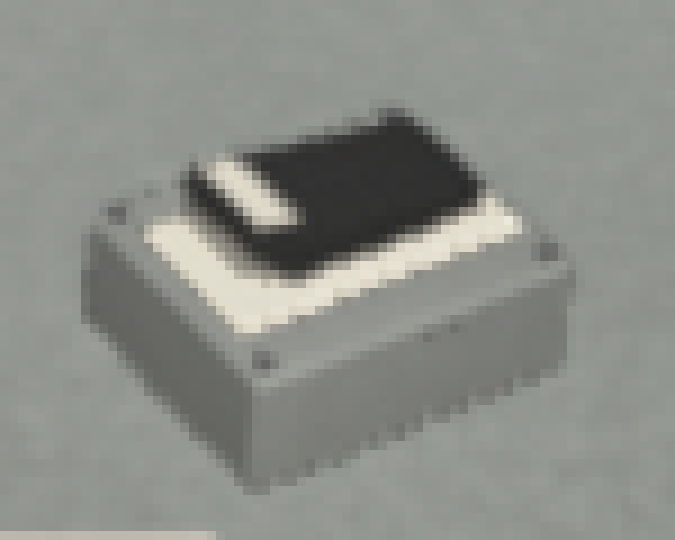

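```bash
cat >> h.py <<'E'
def rows(target):
    from cell import monitor
    s=monitor.read_state(); R=Ro.from_euler("xyz",s["eef_rot"]).as_matrix()
    d=np.array(target)-s["eef_pos"]; print("pos",np.round(s["eef_pos"],1),"F",np.round(s["wrist_force"],1),"gap",round(s["finger_gap"],1),"t",round(s["clock"],2)); print("rows",(R.T@d/200).round(3))
E
python3 - <<'E'
from h import *
T=dict(np.load("pics/top0.npz"));S=dict(np.load("pics/side0.npz"))
g=cv2.cvtColor(T["frame"],cv2.COLOR_RGB2HSV)[200:265,275:345]
m=(g[...,2]<60).astype(np.uint8)
n,l,st,ce=cv2.connectedComponentsWithStats(m); i=1+st[1:,4].argmax(); print(st[i],ce[i]+[275,200])
dk=plane(T,ce[i]+[275,200],57); print("dark part",dk)
print("bar top",plane(T,(300.3,225.8),66),"side",plane(S,(348.3,221.7),66),"tri",tri(T,(300.3,225.8),S,(348.3,221.7)))
# station corner screws, at z=40
q=np.array([[298,129],[107,247],[265,487],[450,362]])/9+[275,200]
w=np.array([plane(T,p,40) for p in q]); print(w.round(1),w.mean(0),[np.linalg.norm(w[i]-w[i-1]).round(1) for i in range(4)])
e=(w[0]+w[1]-w[2]-w[3])[:2]; e/=np.linalg.norm(e); print("dir",e,"on end",w.mean(0)[:2]+e*30)
rows((641,180,150))
E
```

```text
[ 22  24  21  24 237] [306.96202532 235.67088608]
dark part [476.86225586 -37.23958303  57.        ]
bar top [504.97186741 -17.65319461  66.        ] side [502.78944607 -11.04004388  66.        ] tri (array([503.84951087, -17.47776943,  61.12795518]), np.float64(2.5326770472020006))
[[539.9 -39.7  40. ]
 [500.3  22.4  40. ]
 [422.8 -30.5  40. ]
 [464.2 -90.5  40. ]] [481.8476867  -34.56338982  40.        ] [np.float64(91.2), np.float64(73.6), np.float64(93.9), np.float64(72.8)]
dir [0.82796265 0.56078325] on end [506.68656608 -17.73989221]
pos [ 223.6 -502.2  204.9] F [-0.6  0.9 -0.6] gap 94.0 t 0.1
rows [-3.294  0.277 -2.267]
```

```bash
python3 -m creep '[{"tx":-0.25,"ty":0,"tz":-0.17,"turn":0,"fingers":0},{"tx":-0.5,"ty":0,"tz":-0.34,"turn":0,"fingers":0},{"tx":-0.7,"ty":0,"tz":-0.5,"turn":0,"fingers":0},{"tx":-0.9,"ty":0,"tz":-0.62,"turn":0,"fingers":0},{"tx":-1,"ty":0,"tz":-0.69,"turn":0,"fingers":0},{"tx":-1,"ty":0,"tz":-0.69,"turn":0,"fingers":0},{"tx":-1,"ty":0,"tz":-0.69,"turn":0,"fingers":0},{"tx":-1,"ty":0,"tz":-0.69,"turn":0,"fingers":0}]' 20; python3 -c "
from h import *
rows((641,180,150))"
```

```text
clock: 0.9
eef_pos: [349.7, -295.6, 205.0]
eef_rot: [-1.572, -0.0, -2.724]
wrist_force: [0.1, -0.3, 0.1]
finger_gap: 33.5
pos [ 349.7 -295.6  205. ] F [ 0.1 -0.3  0.1] gap 33.5 t 0.9
rows [-2.296  0.276 -1.582]
```

```bash
python3 -m creep '[{"tx":-0.25,"ty":0,"tz":-0.17,"turn":0,"fingers":0},{"tx":-0.5,"ty":0,"tz":-0.34,"turn":0,"fingers":0},{"tx":-0.7,"ty":0,"tz":-0.5,"turn":0,"fingers":0},{"tx":-0.9,"ty":0,"tz":-0.62,"turn":0,"fingers":0},{"tx":-1,"ty":0,"tz":-0.69,"turn":0,"fingers":0},{"tx":-1,"ty":0,"tz":-0.69,"turn":0,"fingers":0},{"tx":-1,"ty":0,"tz":-0.69,"turn":0,"fingers":0},{"tx":-1,"ty":0,"tz":-0.69,"turn":0,"fingers":0}]' ; python3 -m creep '[{"tx":-0.25,"ty":0,"tz":-0.17,"turn":0,"fingers":0},{"tx":-0.5,"ty":0,"tz":-0.34,"turn":0,"fingers":0},{"tx":-0.7,"ty":0,"tz":-0.5,"turn":0,"fingers":0},{"tx":-0.9,"ty":0,"tz":-0.62,"turn":0,"fingers":0},{"tx":-1,"ty":0,"tz":-0.69,"turn":0,"fingers":0},{"tx":-1,"ty":0,"tz":-0.69,"turn":0,"fingers":0},{"tx":-1,"ty":0,"tz":-0.69,"turn":0,"fingers":0},{"tx":-1,"ty":0,"tz":-0.69,"turn":0,"fingers":0}]' ;python3 -c "
from h import *
rows((641,180,150))"
```

```text
clock: 1.7
eef_pos: [476.0, -89.7, 204.9]
eef_rot: [-1.572, -0.001, -2.725]
wrist_force: [0.3, -0.2, -0.7]
finger_gap: 0.3
clock: 2.5
eef_pos: [603.0, 115.3, 205.1]
eef_rot: [-1.572, -0.001, -2.728]
wrist_force: [-0.6, -0.2, -0.7]
finger_gap: 0.7
pos [603.  115.3 205.1] F [-0.6 -0.2 -0.7] gap 0.7 t 2.5
rows [-0.304  0.275 -0.219]
```

```bash
python3 -m creep '[{"tx":-0.15,"ty":0,"tz":-0.11,"turn":0,"fingers":0},{"tx":-0.304,"ty":0.05,"tz":-0.219,"turn":0,"fingers":0},{"tx":-0.304,"ty":0.2,"tz":-0.219,"turn":0,"fingers":0},{"tx":-0.304,"ty":0.275,"tz":-0.219,"turn":0,"fingers":0},{"tx":-0.304,"ty":0.275,"tz":-0.219,"turn":0,"fingers":0},{"tx":-0.304,"ty":0.275,"tz":-0.219,"turn":0,"fingers":0}]' ;python3 -c "
from h import *
from cell import optics
rows((641,180,114))
for n in('top','side'):
    c=optics.camera(n); f=c['frame'][130:230,170:300] if n=='top' else c['frame'][190:300,220:360]
    cv2.imwrite(f'pics/{n}1.png',cv2.resize(f[:,:,::-1],None,fx=5,fy=5))
"
```

```text
clock: 3.1
eef_pos: [641.2, 178.7, 151.4]
eef_rot: [-1.572, 0.0, -2.729]
wrist_force: [0.5, 0.7, -0.1]
finger_gap: 0.5
pos [641.2 178.7 151.4] F [ 0.5  0.7 -0.1] gap 0.5 t 3.1
rows [-0.002  0.187 -0.006]
```

View pics/side1.png

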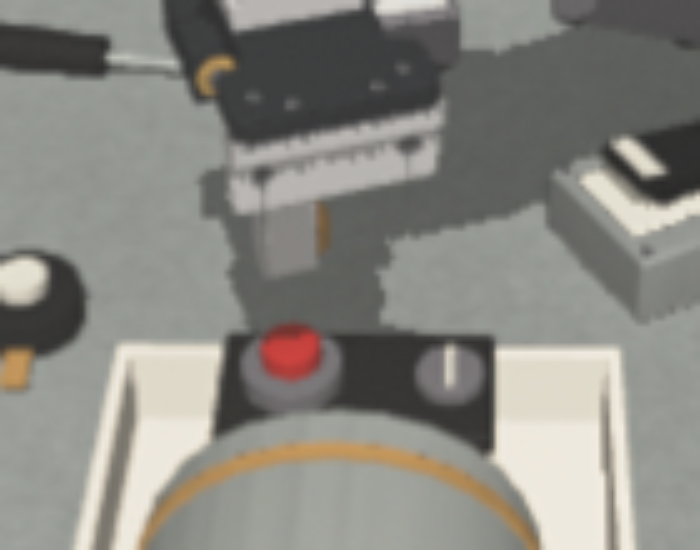

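View pics/top1.png

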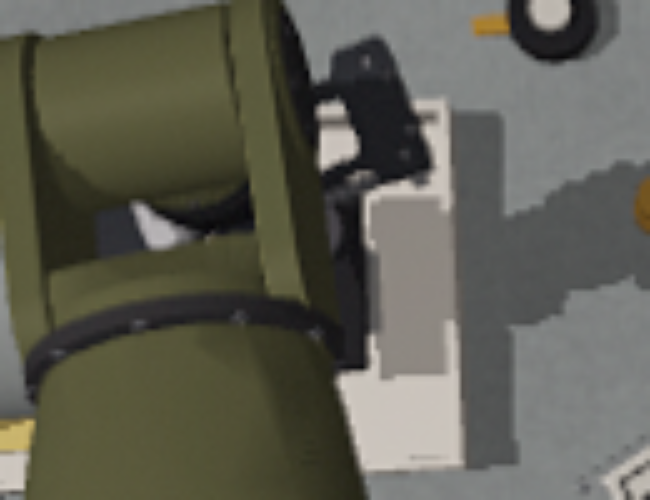

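Side view: the closed tip at about (278,244) sits straight above the red button at about (278,258), which agrees with the measurement. I'll press it now.

```bash
python3 -m creep '[{"tx":-0.002,"ty":0.08,"tz":-0.006,"turn":0,"fingers":0},{"tx":-0.002,"ty":0.14,"tz":-0.006,"turn":0,"fingers":0},{"tx":-0.002,"ty":0.16,"tz":-0.006,"turn":0,"fingers":0},{"tx":-0.002,"ty":0.175,"tz":-0.006,"turn":0,"fingers":0},{"tx":-0.002,"ty":0.185,"tz":-0.006,"turn":0,"fingers":0},{"tx":-0.002,"ty":0.185,"tz":-0.006,"turn":0,"fingers":0}]'
```

```text
clock: 3.8
eef_pos: [641.4, 180.6, 115.2]
eef_rot: [-1.571, 0.002, -2.729]
wrist_force: [-2.4, 0.2, 3.6]
finger_gap: 0.3
```

```bash
python3 -m creep '[{"tx":0,"ty":0.01,"tz":0,"turn":0,"fingers":0},{"tx":0,"ty":0.02,"tz":0,"turn":0,"fingers":0},{"tx":0,"ty":0.025,"tz":0,"turn":0,"fingers":0},{"tx":0,"ty":0.025,"tz":0,"turn":0,"fingers":0},{"tx":0,"ty":0.025,"tz":0,"turn":0,"fingers":0}]'
```

```text
clock: 4.3
eef_pos: [641.8, 180.7, 112.1]
eef_rot: [-1.571, 0.003, -2.729]
wrist_force: [-6.9, -2.8, 16.4]
finger_gap: 0.3
```

z is 112.1 with 16 N, so the button is on its end stop. Lifting off.

```bash
python3 -m creep '[{"tx":0,"ty":-0.05,"tz":0,"turn":0,"fingers":0},{"tx":0,"ty":-0.2,"tz":0,"turn":0,"fingers":0},{"tx":0,"ty":-0.4,"tz":0,"turn":0,"fingers":0},{"tx":0,"ty":-0.45,"tz":0,"turn":0,"fingers":0},{"tx":0,"ty":-0.45,"tz":0,"turn":0,"fingers":0}]'; python3 -c "
from h import *
rows((506,-17.5,90))"
```

```text
clock: 4.8
eef_pos: [642.2, 180.7, 203.9]
eef_rot: [-1.57, 0.007, -2.728]
wrist_force: [0.1, 0.3, 0.2]
finger_gap: 0.4
pos [642.2 180.7 203.9] F [0.1 0.3 0.2] gap 0.4 t 4.8
rows [1.025 0.563 0.634]
```

```bash
python3 -m creep '[{"tx":0.2,"ty":0,"tz":0.13,"turn":0,"fingers":0},{"tx":0.4,"ty":0,"tz":0.26,"turn":0,"fingers":0},{"tx":0.6,"ty":0,"tz":0.38,"turn":0,"fingers":0},{"tx":0.8,"ty":0,"tz":0.5,"turn":0,"fingers":0},{"tx":1,"ty":0.1,"tz":0.63,"turn":0,"fingers":0},{"tx":1,"ty":0.3,"tz":0.63,"turn":0,"fingers":0},{"tx":1,"ty":0.4,"tz":0.63,"turn":0,"fingers":0},{"tx":1,"ty":0.5,"tz":0.63,"turn":0,"fingers":0},{"tx":1,"ty":0.56,"tz":0.63,"turn":0,"fingers":0},{"tx":1,"ty":0.56,"tz":0.63,"turn":0,"fingers":0},{"tx":1,"ty":0.56,"tz":0.63,"turn":0,"fingers":0}]'; python3 -c "
from h import *
rows((506,-17.5,64))
from cell import optics
for n in('top','side'):
    c=optics.camera(n); K,d,R,t=cam(c)
    print(n,cv2.projectPoints(np.array([[506,-17.5,66.],[641,179,118]]),cv2.Rodrigues(R)[0],t,K,d)[0].round(1).tolist())
    f=c['frame'][190:260,270:350] if n=='top' else c['frame'][160:280,250:400]
    cv2.imwrite(f'pics/{n}2.png',cv2.resize(f[:,:,::-1],None,fx=5,fy=5))
"
```

```text
clock: 5.9
eef_pos: [510.3, -14.7, 90.7]
eef_rot: [-1.571, 0.007, -2.728]
wrist_force: [0.6, -0.4, 0.2]
finger_gap: 0.5
pos [510.3 -14.7  90.7] F [ 0.6 -0.4  0.2] gap 0.5 t 5.9
rows [0.026 0.133 0.004]
top [[[300.3, 225.4]], [[230.1, 175.4]]]
side [[[347.0, 220.0]], [[277.6, 256.7]]]
```

View pics/side2.png

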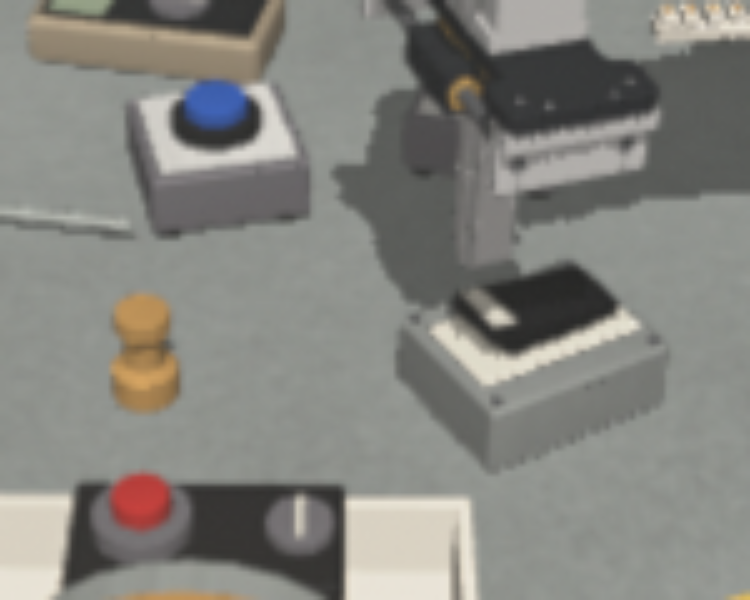

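The side view shows the red button out again and the tip at crop (485,265), above the white bar at (490,305). I'll press the on end.

```bash
python3 -m creep '[{"tx":0.026,"ty":0.04,"tz":0.004,"turn":0,"fingers":0},{"tx":0.026,"ty":0.09,"tz":0.004,"turn":0,"fingers":0},{"tx":0.026,"ty":0.11,"tz":0.004,"turn":0,"fingers":0},{"tx":0.026,"ty":0.13,"tz":0.004,"turn":0,"fingers":0},{"tx":0.026,"ty":0.15,"tz":0.004,"turn":0,"fingers":0},{"tx":0.026,"ty":0.165,"tz":0.004,"turn":0,"fingers":0},{"tx":0.026,"ty":0.165,"tz":0.004,"turn":0,"fingers":0}]'
```

```text
clock: 6.7
eef_pos: [506.7, -17.4, 58.2]
eef_rot: [-1.57, 0.008, -2.728]
wrist_force: [0.9, -0.1, 1.0]
finger_gap: 0.3
```

```bash
python3 -m creep '[{"tx":0,"ty":0.01,"tz":0,"turn":0,"fingers":0},{"tx":0,"ty":0.015,"tz":0,"turn":0,"fingers":0},{"tx":0,"ty":0.02,"tz":0,"turn":0,"fingers":0},{"tx":0,"ty":0.02,"tz":0,"turn":0,"fingers":0},{"tx":0,"ty":0.02,"tz":0,"turn":0,"fingers":0}]'
```

```text
clock: 7.2
eef_pos: [507.2, -17.5, 56.9]
eef_rot: [-1.569, 0.009, -2.728]
wrist_force: [-15.3, 2.0, 39.0]
finger_gap: 0.4
```

That's the end stop: 39 N at z 56.9. Lifting.

```bash
python3 -m creep '[{"tx":0,"ty":-0.05,"tz":0,"turn":0,"fingers":0},{"tx":0,"ty":-0.2,"tz":0,"turn":0,"fingers":0},{"tx":0,"ty":-0.4,"tz":0,"turn":0,"fingers":0},{"tx":0,"ty":-0.4,"tz":0,"turn":0,"fingers":0},{"tx":0,"ty":-0.4,"tz":0,"turn":0,"fingers":0}]'; python3 -c "
from h import *
rows((500.5,-253,85))
from cell import optics
c=optics.camera('side')
cv2.imwrite('pics/side3.png',cv2.resize(c['frame'][160:280,250:400,::-1],None,fx=5,fy=5))
"
```

```text
clock: 7.7
eef_pos: [506.4, -17.7, 137.1]
eef_rot: [-1.568, 0.01, -2.728]
wrist_force: [-0.2, 0.4, 0.0]
finger_gap: 0.3
pos [506.4 -17.7 137.1] F [-0.2  0.4  0. ] gap 0.3 t 7.7
rows [0.502 0.259 1.065]
```

View pics/side3.png

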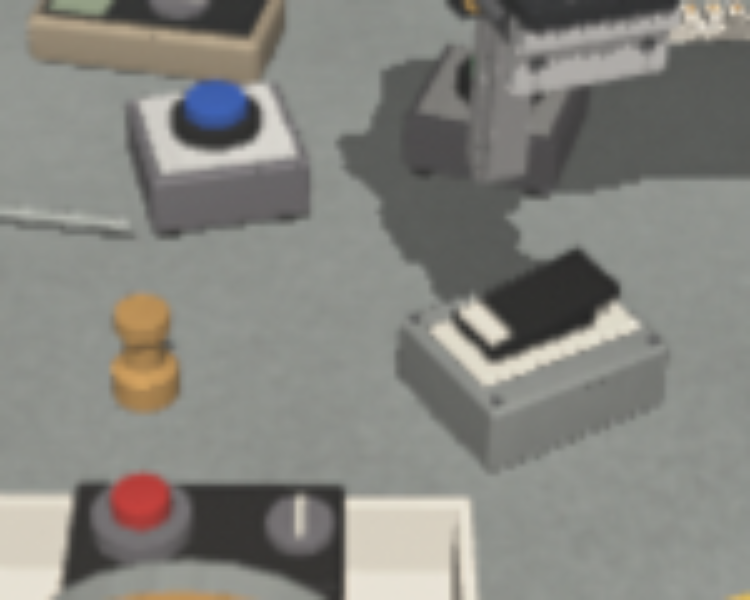

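The rocker has flipped: the bar end at crop (485,325) is now down and the far end is up. The red button is out. Moving to green.

```bash
python3 -m creep '[{"tx":0.1,"ty":0,"tz":0.2,"turn":0,"fingers":0},{"tx":0.2,"ty":0,"tz":0.4,"turn":0,"fingers":0},{"tx":0.3,"ty":0,"tz":0.6,"turn":0,"fingers":0},{"tx":0.4,"ty":0,"tz":0.8,"turn":0,"fingers":0},{"tx":0.5,"ty":0,"tz":1,"turn":0,"fingers":0},{"tx":0.5,"ty":0,"tz":1,"turn":0,"fingers":0},{"tx":0.5,"ty":0,"tz":1,"turn":0,"fingers":0}]'; python3 -c "
from h import *
rows((500.5,-253,75))"
```

```text
clock: 8.45
eef_pos: [493.9, -241.2, 134.0]
eef_rot: [-1.572, 0.007, -2.73]
wrist_force: [-0.2, 1.0, -0.2]
finger_gap: 0.2
pos [ 493.9 -241.2  134. ] F [-0.2  1.  -0.2] gap 0.2 t 8.45
rows [-0.005  0.295  0.067]
```

```bash
python3 -m creep '[{"tx":-0.005,"ty":0,"tz":0.067,"turn":0,"fingers":0},{"tx":-0.005,"ty":0.1,"tz":0.067,"turn":0,"fingers":0},{"tx":-0.005,"ty":0.22,"tz":0.067,"turn":0,"fingers":0},{"tx":-0.005,"ty":0.29,"tz":0.067,"turn":0,"fingers":0},{"tx":-0.005,"ty":0.29,"tz":0.067,"turn":0,"fingers":0},{"tx":-0.005,"ty":0.29,"tz":0.067,"turn":0,"fingers":0}]'; python3 -c "
from h import *
rows((500.5,-253,57))
from cell import optics
c=optics.camera('side')
cv2.imwrite('pics/side4.png',cv2.resize(c['frame'][110:230,280:430,::-1],None,fx=5,fy=5))
"
```

```text
clock: 9.05
eef_pos: [500.8, -252.5, 76.4]
eef_rot: [-1.571, 0.007, -2.729]
wrist_force: [-1.0, 0.1, 0.5]
finger_gap: 0.4
pos [ 500.8 -252.5   76.4] F [-1.   0.1  0.5] gap 0.4 t 9.05
rows [0.003 0.097 0.002]
```

View pics/side4.png

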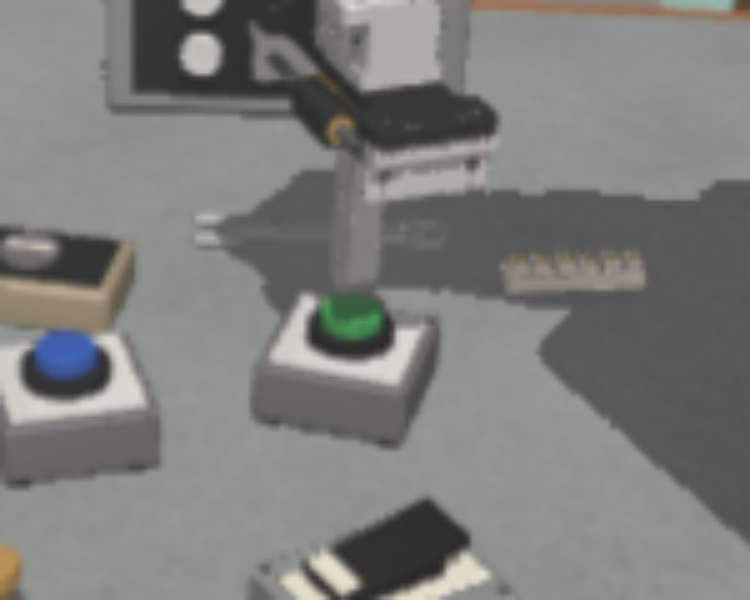

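The tip at crop (355,285) is just above the green button at (352,312). Pressing.

```bash
python3 -m creep '[{"tx":0,"ty":0.03,"tz":0,"turn":0,"fingers":0},{"tx":0,"ty":0.06,"tz":0,"turn":0,"fingers":0},{"tx":0,"ty":0.08,"tz":0,"turn":0,"fingers":0},{"tx":0,"ty":0.095,"tz":0,"turn":0,"fingers":0},{"tx":0,"ty":0.1,"tz":0,"turn":0,"fingers":0},{"tx":0,"ty":0.1,"tz":0,"turn":0,"fingers":0}]'
```

```text
clock: 9.7
eef_pos: [501.2, -252.7, 57.0]
eef_rot: [-1.571, 0.007, -2.729]
wrist_force: [-1.8, 1.5, 4.1]
finger_gap: -0.1
```

```bash
python3 -m creep '[{"tx":0,"ty":0.005,"tz":0,"turn":0,"fingers":0},{"tx":0,"ty":0.01,"tz":0,"turn":0,"fingers":0},{"tx":0,"ty":0.012,"tz":0,"turn":0,"fingers":0},{"tx":0,"ty":0.012,"tz":0,"turn":0,"fingers":0},{"tx":0,"ty":0.012,"tz":0,"turn":0,"fingers":0},{"tx":0,"ty":0.012,"tz":0,"turn":0,"fingers":0}]'; python3 -c "
from h import *
rows((500.5,-253,57))
from cell import optics
c=optics.camera('side')
cv2.imwrite('pics/side5.png',cv2.resize(c['frame'][150:280,250:400,::-1],None,fx=4.6,fy=4.6))
rows((500.5,-253,57))
"
```

```text
clock: 10.3
eef_pos: [501.3, -252.8, 56.0]
eef_rot: [-1.57, 0.008, -2.729]
wrist_force: [-7.7, 4.2, 18.5]
finger_gap: 0.1
pos [ 501.3 -252.8   56. ] F [-7.7  4.2 18.5] gap 0.1 t 10.3
rows [ 0.004 -0.005 -0.001]
pos [ 501.3 -252.8   56. ] F [-6.8  4.2 18.2] gap 0.2 t 10.35
rows [ 0.004 -0.005 -0.001]
```

View pics/side5.png

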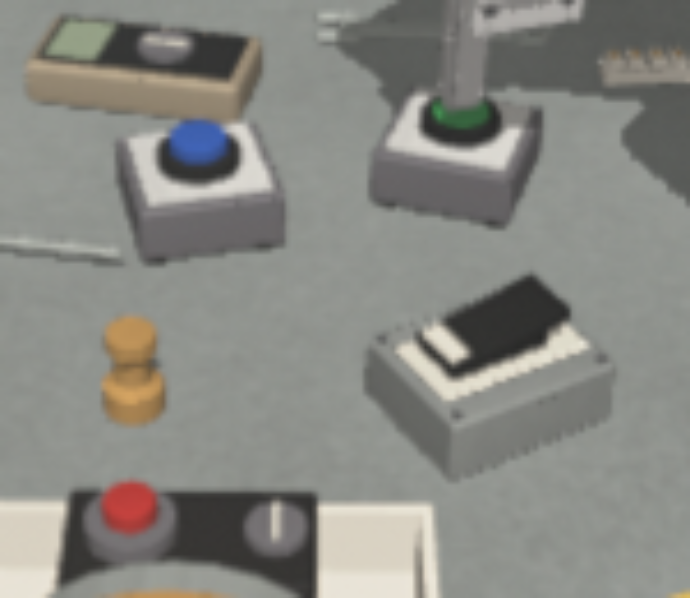

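The picture shows green pressed in under the fingers at crop (462,115), the rocker on, and red and blue out. The push is steady at 18 N against the stop, so I'm handing in.

```bash
python3 -c "
from cell import manip
print(manip.sign_off())
from h import *
rows((500.5,-253,57))"
```

```text
the job is handed in; nothing more can be done
None
the job is handed in; nothing more can be done
```

The job is handed in, and the arm is still holding the green test button down. I did the steps in the required order with closed fingers:

1. **Red reset:** I pressed it until it hit its end stop (TCP height 112.1 mm, 16 N), then lifted off. The side picture showed it out again.
2. **Supply rocker:** I pushed the white-bar end down to its stop (56.9 mm, 39 N). The picture showed it flipped on.
3. **Green test:** I pressed it to its end stop (56.0 mm, 18 N) and kept it there.

**Last checks at 10.35 s:**
- The push on green was steady at about 18 N.
- In the last side picture the rocker was on, red and blue were out, and the stations and loose items in view looked unmoved. I didn't measure their positions again.

**Disagreements:**
- **Button positions:** in the side camera, y for the buttons came out 9–12 mm different from the top camera, probably because it also sees the buttons' sides. I used the top-camera values, and all three contact heights matched the sizes given.
- **Rocker force:** the rocker's 39 N was close to the 40 N limit. As stated, that limit covers the arm and gripper body, and only the fingertips were touching.

The sign-off gives no verdict, so I have no confirmation beyond these checks.

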